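Make up two control-panel kits from the bench stock

TASK

Make up the two parts kits for the next control panels. In the long tray put the contactor in the large compartment, the tall capacitor in the middle one and the stop button in the end one; once that kit is complete, finish the short tray with the circuit breaker in its large compartment and the cable gland in its small one. Set each part down gently, standing upright on the compartment's floor, and leave the short fat capacitor where it stands in the stock.

Things in the scene. Friction and masses are not known exactly. Their poses are not given: they have to be found in the camera images.
- long_tray: Fixed aluminium tray, THREE compartments in a row along its x: 236 mm long (x), 72 wide (y), walls 3 thick, 18 high. Origin: centre of underside, z up. Compartments (inside size): large 92 x 66 centred at x=-69 mm, middle 66 x 66 at x=+13, end 66 x 66 at x=+82, all y=0; floor at z=3. Left or right of the stock, large compartment towards the robot, yaw within 0.28 rad.
- short_tray: Fixed aluminium tray, TWO compartments in a row along its x: 167 mm long (x), 72 wide (y), walls 3 thick, 18 high. Origin: centre of underside, z up. Compartments (inside size): large 92 x 66 centred at x=-34.5 mm, small 66 x 66 at x=+47.5, both y=0; floor at z=3. On the other side of the stock from the long tray, large compartment towards the robot, yaw within 0.28 rad.
- contactor: Grey plastic block 74 mm long (x), 45 wide (y), stepped: ends 44 high, middle 46 mm of the length 68 high with a small black square on top, three screws at each end. 0.34 kg. Grip across the 45 mm width, 48 mm above its underside. Fits the compartment lengthwise along the tray. Starts upright, yaw within 0.5 rad. Origin: centre of underside, z up.
- breaker: White plastic circuit breaker 80 mm long (x), 36 wide (y), stepped: ends 44 high, middle 44 mm of the length 62 high, black toggle above to 70. 0.24 kg. Grip across the 36 mm width, 46 mm above its underside. Fits the compartment lengthwise along the tray. Starts upright, yaw within 0.5 rad. Origin: centre of underside, z up.
- tall_capacitor: Tall slim motor capacitor: plain aluminium can, 36 mm diameter, 80 mm high, black top with two small tabs. About 0.13 kg. Grip about 58 mm above its underside. Starts upright, yaw within 0.5 rad. Origin: centre of underside, z up.
- short_capacitor: Short fat motor capacitor: plain aluminium can, 50 mm diameter, 50 mm high, black top with two small tabs. About 0.14 kg. Not wanted in either kit: stays in the stock, untouched. Starts upright, yaw within 0.5 rad. Origin: centre of underside, z up.
- stop_button: Emergency-stop push button: a black contact block 38 x 34 mm and 34 mm high at the bottom, a thin steel neck, and on top a red mushroom head 40 mm in diameter from 48 to 68 mm above the underside. About 0.10 kg. Grip the head, about 57 mm above its underside; it does not click or turn. Starts upright, yaw within 0.5 rad. Origin: centre of underside, z up.
- cable_gland: Metal cable gland standing on its round brass locknut (46 mm diameter, 10 mm high); above it a brass thread, a steel collar of 42 mm diameter from 20 to 28 mm, a round steel cap nut of 37 mm diameter from 28 to 52 mm and a black rubber seal up to 58 mm. About 0.07 kg. Grip the cap nut, about 46 mm above its underside. Starts upright, yaw within 0.5 rad. Origin: centre of underside, z up.

How it is judged (in metres and radians):
On the way, in this order (a step that is already met when the one before it is completed fails the run):
1. the long tray's kit is complete (contactor, tall capacitor and stop button standing in their compartments, let go) (x of contactor in the frame of long_tray between -0.082 and -0.056 m and y of contactor in the frame of long_tray between -0.014 and 0.014 m and z of each of contactor, tall_capacitor, stop_button in the frame of long_tray below 0.007 m and angle between each of contactor, tall_capacitor, stop_button's own z axis and vertical below 0.12 rad and x of tall_capacitor in the frame of long_tray between -0.004 and 0.03 m and y of tall_capacitor in the frame of long_tray between -0.017 and 0.017 m and x of stop_button in the frame of long_tray between 0.065 and 0.099 m and y of stop_button in the frame of long_tray between -0.019 and 0.019 m and contact force between each of contactor, tall_capacitor, stop_button and the fingers below 0.1 N), for 0.2 s.
2. then the short tray's kit is complete (breaker and cable gland standing in their compartments, let go) (x of breaker in the frame of short_tray between -0.0455 and -0.0235 m and y of breaker in the frame of short_tray between -0.018 and 0.018 m and z of each of breaker, cable_gland in the frame of short_tray below 0.007 m and angle between each of breaker, cable_gland's own z axis and vertical below 0.12 rad and x of cable_gland in the frame of short_tray between 0.0335 and 0.0615 m and y of cable_gland in the frame of short_tray between -0.014 and 0.014 m and contact force between each of breaker, cable_gland and the fingers below 0.1 N), for 0.2 s.
At the end, for the whole second after the job is handed in: The five parts stand in their named compartments: upright within 0.12 rad, underside within 7 mm above the tray's underside, origin within 11 to 19 mm (as the walls allow) of the compartment's centre, let go and at rest; the short fat capacitor upright within 15 mm of its start (all of step 1 and all of step 2 and linear speed of each of contactor, tall_capacitor, stop_button, breaker, cable_gland, short_capacitor below 0.02 m/s and distance of short_capacitor from where it was at the start of the episode below 0.015 m and angle between short_capacitor's own z axis and vertical below 0.12 rad); the robot touches nothing.
It fails at once if a part is dropped or slammed into a tray (contact force over 40 N) (contact force between any of contactor, tall_capacitor, stop_button, breaker, cable_gland and long_tray above 40 N or contact force between any of contactor, tall_capacitor, stop_button, breaker, cable_gland and short_tray above 40 N).
It fails at once if the short fat capacitor is pushed away or knocked over (distance of short_capacitor from where it was at the start of the episode above 0.03 m or angle between short_capacitor's own z axis and vertical above 0.5 rad).
It also fails if it takes over 128 s, if anything falls off the work surface, if the arm or the gripper's body presses on something with over 40 N, if the wrist force passes 120 N, or if a joint passes its speed limit or range.

ROBOT

A 7-joint arm with a two-finger parallel gripper is mounted at the origin on the work surface. World frame = base frame: x ahead of the robot, y to its left, z up, the work surface at z = 0. Lengths are in mm, angles in rad, forces in N, time in s.
With the tool pointing down it reaches from about 400 to 875 mm from the base axis. Payload 4.4 kg.
Tool frame: the origin (TCP) lies midway between the tips of the shut fingers; the grasp point (between the pads) lies 19 mm behind it (ctrl.grip_point_offset is the distance from the TCP to the grasp point, in mm); z points along the fingers, y is the line along which they close (so a half turn about z gives the same grasp; the last joint's range is limited). The gripper opens to 85 mm and grips with 20 to 120 N. Pads are 22 mm wide; open, the fingers measure 114 mm over their backs; the gripper's body (76 mm by 85 mm) begins 54 mm behind the grasp point. The pads swing forward as they close: fully open they stand 13 mm farther back than shut.
Start: joints at [-1.288, 0.628, 0.038, 1.517, -0.027, 0.996, -0.02], TCP at [222.128, 610.882, 231.313] pointing down, gripper open.
Joint ranges: [-3.06, 3.06], [-0.37, 2.12], [-1.25, 1.32], [0.18, 2.47], [-1.1, 4.24], [0.23, 1.98], [-2.94, 2.94]. Speed limits (rad/s): [2.57, 2.57, 3.14, 3.14, 3.14, 3.14, 3.14].

INTERFACE

Orientations are given as [roll, pitch, yaw] about the fixed x, y, z axes, in that order (R = Rz(yaw) Ry(pitch) Rx(roll)).
In Python, from cell import ctrl gives the robot as it stands.
- The arm moves only by the shell command python3 nudge.py 'ROWS'. ROWS is a JSON list of rows, 1 to 12 of them, each an object with the fields tx, ty, tz (the shift in shares of the most that a row can go, 1 being 50 mm), rx, ry, rz (a rotation vector in parts of the range, where 1.0 means 4 rad), finger_gap (the finger opening in mm); a field left out counts as zero (the opening has to be given); each row shifts and turns the commanded pose from where the row before left it, along the tool's axes as they then stand; what a row does not reach is not made up. A row lasts 1/10 s, in which the tool goes at most 50 mm and 0.15 rad, less where a joint would pass 70% of its speed; a pose out of reach is approached as far as the arm can. The fingers move at their own pace and stop on an object; the grip force is fixed at half the most. Time passes only in rows, so rows that do not move let the fingers close. It prints the time, the measured TCP pose, the force, the opening and the grip force at its end. No shift or turn number may pass 1 either way. Input that does not fit is refused with a message, and nothing moves.
- ctrl.read_state(): the state, without advancing time (a new reading comes with each control period).
- ctrl.get_image(name): name is "scene" or "top" or "wrist"; returns the picture (420x560x3 uint8, blue, green, red); there is no depth.
- ctrl.calibration(name): a dict with "fx", "fy", "cx", "cy" (pixels), "rvec" (rotation vector, rad) and "tvec" (3), from world to camera coordinates, as OpenCV has them; the wrist camera has in their place "hand_eye" (4x4, takes a point from camera to tool coordinates, whose origin is the TCP and whose axes are the flange's). Camera axes: x right, y down, z forward; pixel columns grow to the right and rows downward; lengths in mm; the calibration is good to about 2 mm. The wrist camera is an equidistant fisheye: a pixel r from the principal point sees the ray r / f radians off the axis. A picture is of the moment at which its call begins: read the wrist's pose just before it. calibration takes no time and is no camera call.
- ctrl.finish_job(): hands the job in; it is judged then, once.
The state is a dict: "clock": time; "qpos": joint angles; "qd": joint speeds; "tau": joint torques, N m; "eef_pos": TCP position; "tool_rot": TCP orientation; "force": force on the tool from outside, world axes, zero at the start; "torque": the same for the moment, N m; "width": finger opening in mm; "gripper_force": force on a finger pad.
Only numpy, scipy, OpenCV 4.12 (cv2) and the standard library are available. Lean on these libraries where they do the work, as an engineer would, in place of code of your own. Each camera call takes 0.05 s, during which the arm holds its last target. There are 200 camera calls.

## Working session

There is one attempt and no reset: what is moved stays moved. The work goes in short steps, Python scripts to look and compute and a shell command to move; the robot and the scene stay as the last step left them, time stands still between calls to the robot, and variables do not carry over. Pictures are saved under pics/ and viewed, at most 18 in all, crops included, and the job is handed in when it is done.

```bash
ls; mkdir -p pics
python3 - <<'E'
from cell import ctrl
import cv2
for n in ("top","scene"):
    im=ctrl.get_image(n); cv2.imwrite(f"pics/{n}0.png",cv2.resize(im,None,fx=1.42,fy=1.42,interpolation=cv2.INTER_CUBIC)); cv2.imwrite(f"pics/raw_{n}0.png",im)
    print(n,ctrl.calibration(n))
print(ctrl.calibration("wrist")); s=ctrl.read_state(); print(s)
E
```

```text
cell.py
nudge.py
pics
top {'fx': 406.4255316672437, 'fy': 406.4255316672437, 'cx': 283.5233288692588, 'cy': 204.94146198738758, 'rvec': array([ 2.10907346, -2.16064867,  0.14557729]), 'tvec': array([ 10.291762  , 536.33201628, 884.47312111])}
scene {'fx': 484.93269494034024, 'fy': 484.93269494034024, 'cx': 276.38304290593044, 'cy': 208.12081418587076, 'rvec': array([ 1.63468625,  1.98913972, -0.76689062]), 'tvec': array([  88.51013203, -370.46569231, 1542.27222023])}
{'fx': 325.19226210127806, 'fy': 325.19226210127806, 'cx': 278.6841072596228, 'cy': 212.2756471945849, 'hand_eye': array([[-3.30395194e-04, -9.56336583e-01, -2.92267397e-01,
         7.48934791e+01],
       [ 9.99999935e-01, -2.73638212e-04, -2.35075621e-04,
         1.35237327e-01],
       [ 1.44835888e-04, -2.92267455e-01,  9.56336611e-01,
        -1.43640152e+02],
       [ 0.00000000e+00,  0.00000000e+00,  0.00000000e+00,
         1.00000000e+00]])}
{'clock': 0.1, 'qpos': array([-1.28778461,  0.62924779,  0.03848361,  1.51825816, -0.02702683,
        0.99628915, -0.02001698]), 'qd': array([-0.00158153,  0.0003359 ,  0.00069108, -0.00335261,  0.0002832 ,
       -0.00060716, -0.00080859]), 'tau': array([ 3.04136265e-03, -5.64525676e+01,  1.23065326e+00, -1.93973154e+01,
        1.13213510e-02,  5.40146735e-03,  1.44740518e-06]), 'eef_pos': array([221.95476335, 610.3451351 , 230.48868036]), 'tool_rot': array([-3.13990924e+00,  1.66890623e-05,  2.79271816e+00]), 'force': array([-0.41544521, -0.0183669 ,  0.45286726]), 'torque': array([ 0.03933417, -0.00900236, -0.02365513]), 'gripper_force': 0.0, 'width': 85.25925919808196}
```

View pics/top0.png

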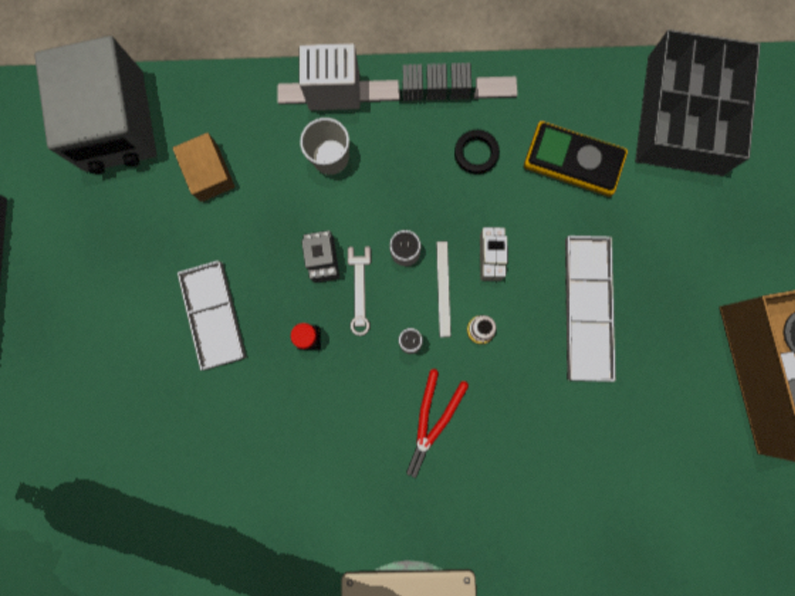

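View pics/scene0.png

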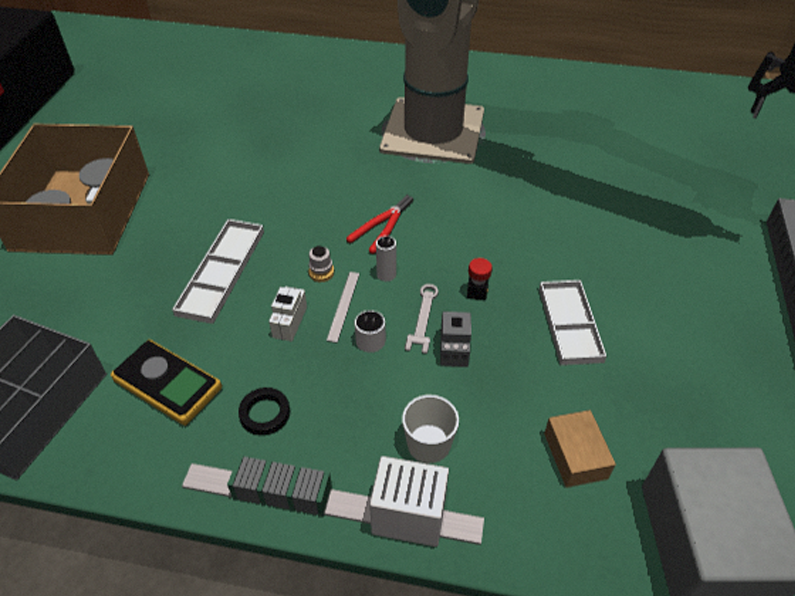

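Run:
```python
import cv2
im=cv2.imread("pics/raw_top0.png")
cv2.imwrite("pics/cA.png",cv2.resize(im[155:265,120:260],None,fx=5,fy=5,interpolation=cv2.INTER_CUBIC))
cv2.imwrite("pics/cB.png",cv2.resize(im[155:275,275:435],None,fx=5,fy=5,interpolation=cv2.INTER_CUBIC))
```

```text
(no output)
```

View pics/cA.png

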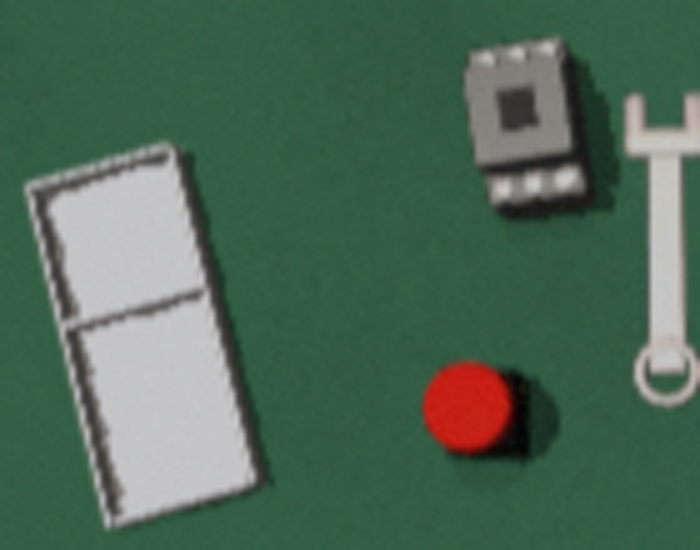

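View pics/cB.png

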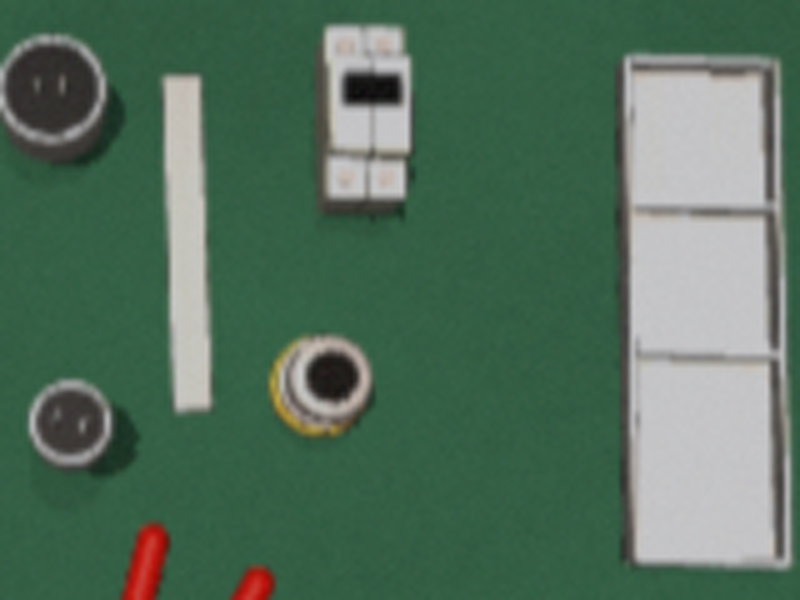

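```bash
cat > h.py <<'E'
import numpy as np, cv2
from cell import ctrl
def px2w(name,u,v,z):
    c=ctrl.calibration(name); R=cv2.Rodrigues(c["rvec"])[0]; C=-R.T@c["tvec"]
    d=R.T@np.array([(u-c["cx"])/c["fx"],(v-c["cy"])/c["fy"],1.]); return (C+d*(z-C[2])/d[2])[:2]
def Rt(s): 
    from scipy.spatial.transform import Rotation as Ro
    return Ro.from_euler('xyz',s["tool_rot"]).as_matrix()
def wpx(s,u,v,z):
    c=ctrl.calibration("wrist"); x=np.array([u-c["cx"],v-c["cy"]]); r=np.hypot(*x); t=r/c["fx"]
    d=np.append(x/max(r,1e-9)*np.sin(t),np.cos(t)); H=c["hand_eye"]; R=Rt(s)
    C=s["eef_pos"]+R@H[:3,3]; d=R@H[:3,:3]@d; return (C+d*(z-C[2])/d[2])[:2]
def go(p,yaw,s=None):
    "tool-axis translation to world p, and rotation about tool z to reach tool yaw (mod pi)"
    s=s or ctrl.read_state(); R=Rt(s); d=R.T@(np.array(p)-s["eef_pos"])
    from scipy.spatial.transform import Rotation as Ro
    out=[]
    Rg=Ro.from_euler('xyz',[np.pi,0,yaw]).as_matrix(); rv=Ro.from_matrix(R.T@Rg).as_rotvec()
    print("d_tool",d.round(1),"rotvec",rv.round(3),"pos",s["eef_pos"].round(1),"rpy",s["tool_rot"].round(3),"q",s["qpos"].round(2),"t",s["clock"],"w",round(s["width"],1))
E
python3 - <<'E'
from h import *
def P(crop,u,v,z):
    o=dict(A=(120,155),B=(275,155))[crop]; return px2w("top",(u+.5)/5-.5+o[0],(v+.5)/5-.5+o[1],z)
def show(n,pts):
    a=np.array(pts); print(n,a.round(1).tolist(),"mean",a.mean(0).round(1)); return a
def yaw(a,b): d=b-a; return round(np.arctan2(d[1],d[0]),3)
for n,c,q in (("short","A",[(25,185),(172,143),(265,485),(108,527)]),("long","B",[(622,57),(778,60),(790,567),(628,563)])):
    a=show(n,[P(c,*p,18) for p in q]); print(" L",np.hypot(*(a[0]-a[3])),np.hypot(*(a[1]-a[2])),"W",np.hypot(*(a[0]-a[1])),np.hypot(*(a[3]-a[2])),"yaw",yaw(a[3],a[0]),yaw(a[2],a[1]))
a=show("contactor top",[P("A",*p,68) for p in [(469,77),(563,58),(575,155),(478,165)]]);print(yaw(a[3],a[0]),yaw(a[2],a[1]));show("csq",[P("A",518,109,68)])
show("stop",[P("A",468,407,68)])
a=show("breaker top",[P("B",*p,62) for p in [(330,55),(410,55),(409,153),(328,152)]]);print(yaw(a[3],a[0]),yaw(a[2],a[1]))
a=show("breaker ends",[P("B",*p,44) for p in [(325,27),(404,30),(406,198),(324,200)]]);print(yaw(a[3],a[0]),yaw(a[2],a[1]))
show("tall",[P("B",70,423,80)]);show("shortcap",[P("B",52,88,50)]);show("gland",[P("B",332,376,58)])
show("toggle",[P("B",373,88,70)])
E
```

```text
short [[581.4, 372.3], [599.8, 303.0], [437.7, 255.7], [420.2, 327.9]] mean [509.8 314.7]
 L 167.18753975631944 168.8317393602784 W 71.7205588056714 74.31288906738712 yaw 0.268 0.284
long [[625.8, -276.5], [622.4, -349.4], [386.9, -336.7], [390.3, -263.8]] mean [ 506.3 -306.6]
 L 235.82942184487038 235.84566080925333 W 72.99404200596642 72.98012071319333 yaw -0.054 -0.054
contactor top [[615.6, 152.6], [623.3, 110.3], [578.7, 105.1], [575.3, 148.4]] mean [598.2 129.1]
0.103 0.116
csq [[600.4, 130.5]] mean [600.4 130.5]
stop [[467.4, 152.5]] mean [467.4 152.5]
breaker top [[619.5, -133.5], [618.5, -169.4], [573.6, -166.7], [575.0, -130.7]] mean [ 596.7 -150.1]
-0.064 -0.06
breaker ends [[637.3, -134.2], [634.9, -170.4], [556.4, -167.4], [556.5, -130.2]] mean [ 596.3 -150.5]
-0.049 -0.038
tall [[455.6, -12.4]] mean [455.6 -12.4]
shortcap [[610.5, -7.9]] mean [610.5  -7.9]
gland [[475.0, -128.5]] mean [ 475.  -128.5]
toggle [[601.9, -150.9]] mean [ 601.9 -150.9]
```

Run:
```python
from h import *
print(ctrl.grip_point_offset)
go([599,130,180],np.pi+.11)
```

```text
18.700000000000003
d_tool [-518.5 -322.4   51. ] rotvec [-0.002 -0.    -0.459] pos [222.  610.3 230.5] rpy [-3.14   0.     2.793] q [-1.29  0.63  0.04  1.52 -0.03  1.   -0.02] t 0.1 w 85.3
```

Units first: shifts go in shares of 50 mm and turns go in shares of 4 rad. So -40 mm is -0.8, -25 mm is -0.5.

```bash
python3 nudge.py '[{"tx":-0.8,"ty":-0.5,"tz":0.08,"finger_gap":85},{"tx":-0.8,"ty":-0.5,"tz":0.08,"finger_gap":85},{"tx":-0.8,"ty":-0.5,"tz":0.08,"finger_gap":85},{"tx":-0.8,"ty":-0.5,"tz":0.08,"finger_gap":85},{"tx":-0.8,"ty":-0.5,"tz":0.08,"finger_gap":85},{"tx":-0.8,"ty":-0.5,"tz":0.08,"finger_gap":85},{"tx":-0.8,"ty":-0.5,"tz":0.08,"finger_gap":85},{"tx":-0.8,"ty":-0.5,"tz":0.08,"finger_gap":85},{"tx":-0.8,"ty":-0.5,"tz":0.08,"finger_gap":85},{"tx":-0.8,"ty":-0.5,"tz":0.08,"finger_gap":85},{"tx":-0.8,"ty":-0.5,"tz":0.08,"finger_gap":85},{"finger_gap":85}]'
python3 nudge.py '[{"tx":-0.8,"ty":-0.5,"tz":0.06,"finger_gap":85},{"tx":-0.78,"ty":-0.44,"tz":0.08,"finger_gap":85},{"rz":-0.0375,"finger_gap":85},{"rz":-0.0375,"finger_gap":85},{"rz":-0.0375,"finger_gap":85},{"finger_gap":85},{"finger_gap":85}]'
python3 - <<'E'
from h import *
go([599,130,180],np.pi+.11)
im=ctrl.get_image("wrist"); cv2.imwrite("pics/w1.png",im)
E
```

```text
clock: 1.3
eef_pos: [545.9, 193.1, 186.6]
tool_rot: [-3.137, 0.004, 2.781]
force: [-0.2, 0.5, -0.2]
width: 85.2
gripper_force: 0.0
clock: 2.0
eef_pos: [599.5, 130.9, 180.0]
tool_rot: [3.141, -0.001, -3.044]
force: [0.2, 0.3, 0.5]
width: 84.8
gripper_force: 0.0
d_tool [ 0.6 -0.8  0. ] rotvec [ 0.    -0.001 -0.012] pos [599.5 130.9 180. ] rpy [ 3.141e+00 -1.000e-03 -3.044e+00] q [-0.2   0.63 -0.1   1.67  0.08  0.84  1.33] t 2.0 w 84.8
```

View pics/w1.png

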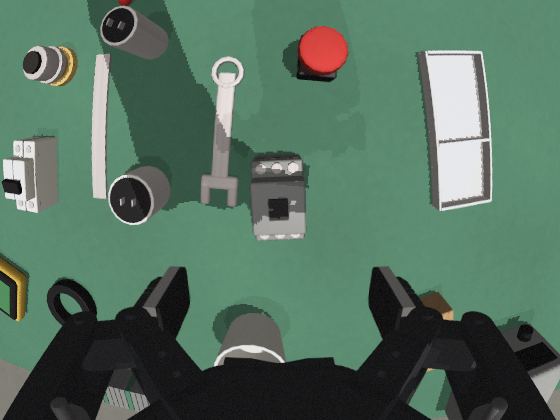

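Run:
```python
from h import *
s=ctrl.read_state()
for n,u,v,z in [("sq",278.5,208.5,68),("tl",251.5,185,68),("tr",306,181,68),("endL",254,158,44),("endR",301,157,44),("far L",258,239,44),("farR",303,238,44),("red",323,49,68),("tall",119,27,80),("breaker tog",13,187,70)]: print(n,wpx(s,u,v,z).round(1))
```

```text
sq [599.6 131. ]
tl [582.1 107.4]
tr [574.6 150.7]
endL [563.4 106.1]
endR [558.5 146.5]
far L [637.8 115.6]
farR [632.7 157. ]
red [467.9 152.7]
tall [457.2 -11.5]
breaker tog [ 601.9 -145. ]
```

Converted, 40 mm is 0.8, 30 mm is 0.6, -0.04 rad / 4 = -0.01.

```bash
python3 nudge.py '[{"tz":0.6,"rz":-0.01,"finger_gap":85},{"tz":0.8,"finger_gap":85},{"tz":0.8,"finger_gap":85},{"tz":0.5,"finger_gap":85},{"tz":0.32,"finger_gap":85},{"finger_gap":85},{"finger_gap":40},{"finger_gap":40},{"finger_gap":40},{"finger_gap":40},{"finger_gap":40},{"finger_gap":40}]'
python3 nudge.py '[{"finger_gap":40},{"finger_gap":40},{"tz":-0.1,"finger_gap":40},{"tz":-0.3,"finger_gap":40},{"tz":-0.6,"finger_gap":40},{"tz":-0.8,"finger_gap":40},{"tz":-0.6,"finger_gap":40},{"finger_gap":40},{"finger_gap":40}]'
python3 - <<'E'
from h import *
c,y=np.array([506.3,-306.6]),-.054
f=np.array([np.cos(y),np.sin(y)])
for n,x in (("large",-69),("mid",13),("end",82)): print(n,(c+f*x).round(1))
c2,y2=np.array([509.8,314.7]),.276; f2=np.array([np.cos(y2),np.sin(y2)])
for n,x in (("Slarge",-34.5),("Ssmall",47.5)): print(n,(c2+f2*x).round(1))
p=c-69*f; go([*p,149],np.pi+y)
E
```

```text
clock: 3.25
eef_pos: [601.1, 131.1, 31.1]
tool_rot: [3.141, 0.003, -3.001]
force: [-0.8, 0.1, 7.5]
width: 44.3
gripper_force: 62.4
clock: 4.15
eef_pos: [599.7, 130.8, 150.1]
tool_rot: [3.142, 0.001, -3.001]
force: [-0.7, -0.4, -4.3]
width: 44.7
gripper_force: 62.1
large [ 437.4 -302.9]
mid [ 519.3 -307.3]
end [ 588.2 -311. ]
Slarge [476.6 305.3]
Ssmall [555.5 327.6]
d_tool [ 221.7 -406.5    0.9] rotvec [0.    0.001 0.195] pos [599.7 130.8 150.1] rpy [ 3.142e+00  1.000e-03 -3.001e+00] q [-0.19  0.67 -0.11  1.7   0.1   0.77  1.36] t 4.15 w 44.7
```

Converted, -37 mm is -0.74, -36 mm is -0.72, 0.1 rad / 4 = 0.025.

```bash
python3 nudge.py '[{"tx":0.4,"ty":-0.74,"finger_gap":40},{"tx":0.4,"ty":-0.74,"finger_gap":40},{"tx":0.4,"ty":-0.74,"finger_gap":40},{"tx":0.4,"ty":-0.74,"finger_gap":40},{"tx":0.4,"ty":-0.74,"finger_gap":40},{"tx":0.4,"ty":-0.74,"finger_gap":40},{"tx":0.4,"ty":-0.74,"finger_gap":40},{"tx":0.4,"ty":-0.74,"finger_gap":40},{"tx":0.4,"ty":-0.74,"finger_gap":40},{"tx":0.4,"ty":-0.74,"finger_gap":40},{"tx":0.42,"ty":-0.72,"finger_gap":40},{"rz":0.025,"finger_gap":40}]'
python3 nudge.py '[{"rz":0.0238,"finger_gap":40},{"tz":0.4,"finger_gap":40},{"tz":0.4,"finger_gap":40},{"finger_gap":40},{"finger_gap":40}]'
python3 - <<'E'
from h import *
go([438,-303,34],np.pi-.054)
s=ctrl.read_state(); cv2.imwrite("pics/w2.png",ctrl.get_image("wrist"))
E
```

```text
clock: 5.35
eef_pos: [432.3, -309.6, 147.5]
tool_rot: [-3.139, -0.006, -3.114]
force: [0.2, -0.3, -4.3]
width: 44.1
gripper_force: 62.7
clock: 5.85
eef_pos: [437.2, -301.5, 108.3]
tool_rot: [3.14, -0.003, 3.088]
force: [0.2, 0.3, -3.1]
width: 44.2
gripper_force: 62.5
d_tool [-1.1 -1.6 74.3] rotvec [ 0.002 -0.003  0.   ] pos [ 437.2 -301.5  108.3] rpy [ 3.140e+00 -3.000e-03  3.088e+00] q [ 0.62  0.64 -0.1   1.96  0.11  0.55  1.96] t 5.85 w 44.2
```

View pics/w2.png

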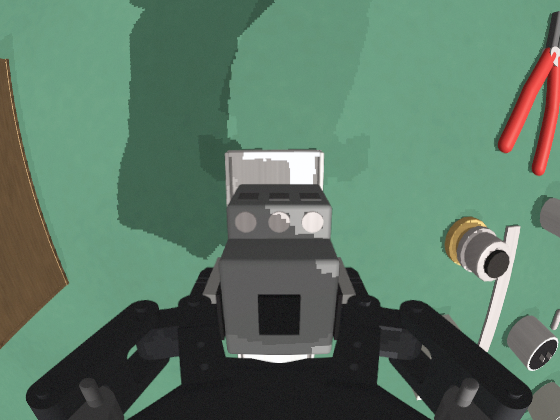

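```bash
python3 - <<'E'
from h import *
s=ctrl.read_state()
for u,v in [(225,152),(323,151)]: print(wpx(s,u,v,18).round(1))
E
python3 nudge.py '[{"tx":-0.02,"ty":-0.02,"tz":0.5,"finger_gap":40},{"tz":0.4,"finger_gap":40},{"tz":0.3,"finger_gap":40},{"tz":0.12,"finger_gap":40},{"tz":0.06,"finger_gap":40},{"tz":0.04,"finger_gap":40},{"finger_gap":40},{"finger_gap":40}]'
```

```text
[ 386.8 -338.1]
[ 390.  -266.9]
clock: 6.7
eef_pos: [439.5, -303.5, 39.0]
tool_rot: [-3.141, 0.001, 3.088]
force: [0.1, -0.1, -3.5]
width: 44.3
gripper_force: 62.8
```

Converted, 1.5 mm is 0.03, 1 mm is 0.02.

```bash
python3 nudge.py '[{"tz":0.03,"finger_gap":40},{"tz":0.02,"finger_gap":40},{"tz":0.02,"finger_gap":40},{"tz":0.01,"finger_gap":40},{"finger_gap":40}]'
```

```text
clock: 7.2
eef_pos: [439.0, -303.2, 34.2]
tool_rot: [3.142, -0.0, 3.088]
force: [0.9, -0.1, -4.4]
width: 44.3
gripper_force: 62.9
```

Converted, 0.5 mm is 0.01.

```bash
python3 nudge.py '[{"tz":0.01,"finger_gap":40},{"tz":0.01,"finger_gap":40},{"finger_gap":40}]';python3 nudge.py '[{"tz":0.01,"finger_gap":40},{"tz":0.01,"finger_gap":40},{"finger_gap":40}]'
```

```text
clock: 7.5
eef_pos: [439.0, -303.2, 34.1]
tool_rot: [-3.141, 0.0, 3.088]
force: [-2.5, 1.6, 6.9]
width: 43.9
gripper_force: 64.0
clock: 7.8
eef_pos: [439.0, -303.2, 34.0]
tool_rot: [-3.141, 0.0, 3.088]
force: [-3.9, 2.9, 15.0]
width: 44.3
gripper_force: 65.1
```

Converted, -50 mm is -1, -40 mm is -0.8.

```bash
python3 nudge.py '[{"tz":-0.02,"finger_gap":40},{"finger_gap":85},{"finger_gap":85},{"finger_gap":85},{"finger_gap":85},{"finger_gap":85},{"finger_gap":85},{"tz":-0.2,"finger_gap":85},{"tz":-0.8,"finger_gap":85},{"tz":-1,"finger_gap":85},{"finger_gap":85},{"finger_gap":85}]'
python3 - <<'E'
from h import *
go([456.4,-12,140],np.pi+.0)
E
```

```text
clock: 9.0
eef_pos: [439.8, -303.8, 135.2]
tool_rot: [-3.14, 0.003, 3.088]
force: [-0.2, -0.1, -0.7]
width: 84.9
gripper_force: 0.0
d_tool [ -0.8 292.2  -5.3] rotvec [-0.002  0.003 -0.054] pos [ 439.8 -303.8  135.2] rpy [-3.140e+00  3.000e-03  3.088e+00] q [ 0.63  0.6  -0.11  1.93  0.11  0.61  1.96] t 9.0 w 84.9
```

```bash
python3 nudge.py '[{"ty":0.76,"finger_gap":85},{"ty":0.76,"finger_gap":85},{"ty":0.76,"finger_gap":85},{"ty":0.76,"finger_gap":85},{"ty":0.76,"finger_gap":85},{"ty":0.76,"finger_gap":85},{"ty":0.76,"finger_gap":85},{"ty":0.52,"finger_gap":85},{"finger_gap":85},{"finger_gap":85}]'
python3 - <<'E'
from h import *
go([456.4,-12,39],np.pi-.054)
s=ctrl.read_state(); cv2.imwrite("pics/w3.png",ctrl.get_image("wrist"))
E
```

```text
clock: 10.0
eef_pos: [453.8, -11.4, 132.5]
tool_rot: [-3.141, -0.002, 3.089]
force: [-0.4, -0.3, -0.8]
width: 85.4
gripper_force: 0.0
d_tool [-2.8 -0.5 93.5] rotvec [-0.    -0.002  0.002] pos [453.8 -11.4 132.5] rpy [-3.141e+00 -2.000e-03  3.089e+00] q [ 0.    0.52 -0.05  2.14  0.06  0.48  1.42] t 10.0 w 85.4
```

View pics/w3.png

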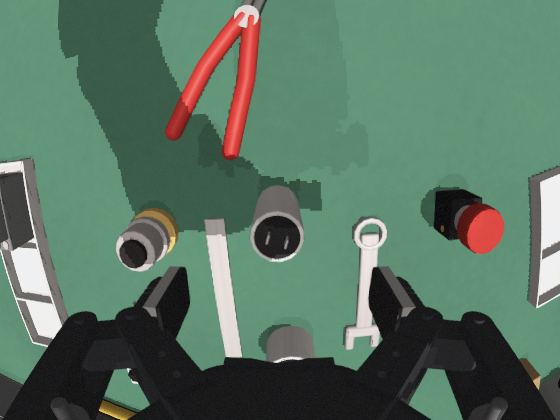

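```bash
python3 - <<'E'
from h import *
s=ctrl.read_state()
for n,u,v,z in [("tall",277,237,80),("gland",133,254,58),("red",480,229,68)]: print(n,wpx(s,u,v,z).round(1))
E
python3 nudge.py '[{"tx":-0.06,"tz":0.6,"finger_gap":85},{"tz":0.6,"finger_gap":85},{"tz":0.4,"finger_gap":85},{"tz":0.24,"finger_gap":85},{"finger_gap":85},{"finger_gap":30},{"finger_gap":30},{"finger_gap":30},{"finger_gap":30},{"finger_gap":30},{"finger_gap":30},{"finger_gap":30}]'
python3 nudge.py '[{"finger_gap":30},{"tz":-0.1,"finger_gap":30},{"tz":-0.3,"finger_gap":30},{"tz":-0.6,"finger_gap":30},{"tz":-0.8,"finger_gap":30},{"tz":-0.4,"finger_gap":30},{"finger_gap":30},{"finger_gap":30}]'
python3 - <<'E'
from h import *
go([519.3,-306.5,150],np.pi-.054)
E
```

```text
tall [455.7 -13.4]
gland [ 473.9 -128.7]
red [464.9 145.5]
clock: 11.25
eef_pos: [458.4, -11.9, 42.2]
tool_rot: [-3.142, 0.002, 3.088]
force: [-0.3, 0.2, 6.4]
width: 34.9
gripper_force: 59.1
clock: 12.05
eef_pos: [457.6, -11.8, 151.4]
tool_rot: [3.142, 0.0, 3.088]
force: [-0.5, 0.3, -1.4]
width: 34.8
gripper_force: 60.0
d_tool [ -77.5 -290.9    1.4] rotvec [0. 0. 0.] pos [457.6 -11.8 151.4] rpy [3.142 0.    3.088] q [ 0.01  0.49 -0.06  2.12  0.06  0.54  1.42] t 12.05 w 34.8
```

Converted, -37 mm is -0.74, -36 mm is -0.72.

```bash
python3 nudge.py '[{"tx":-0.2,"ty":-0.72,"finger_gap":30},{"tx":-0.2,"ty":-0.74,"finger_gap":30},{"tx":-0.2,"ty":-0.74,"finger_gap":30},{"tx":-0.2,"ty":-0.74,"finger_gap":30},{"tx":-0.2,"ty":-0.74,"finger_gap":30},{"tx":-0.2,"ty":-0.72,"finger_gap":30},{"tx":-0.18,"ty":-0.72,"finger_gap":30},{"tx":-0.16,"ty":-0.68,"finger_gap":30},{"tz":0.4,"finger_gap":30},{"tz":0.4,"finger_gap":30},{"finger_gap":30},{"finger_gap":30}]'
python3 - <<'E'
from h import *
go([520,-306.5,45],np.pi-.054)
s=ctrl.read_state(); cv2.imwrite("pics/w4.png",ctrl.get_image("wrist"))
E
```

```text
clock: 13.25
eef_pos: [518.2, -304.7, 109.8]
tool_rot: [3.14, -0.003, 3.088]
force: [0.8, -0.1, -1.5]
width: 34.7
gripper_force: 60.1
d_tool [-2.1 -1.8 64.8] rotvec [ 0.002 -0.003  0.001] pos [ 518.2 -304.7  109.8] rpy [ 3.140e+00 -3.000e-03  3.088e+00] q [ 0.54  0.71 -0.09  1.76  0.1   0.68  1.92] t 13.25 w 34.7
```

View pics/w4.png

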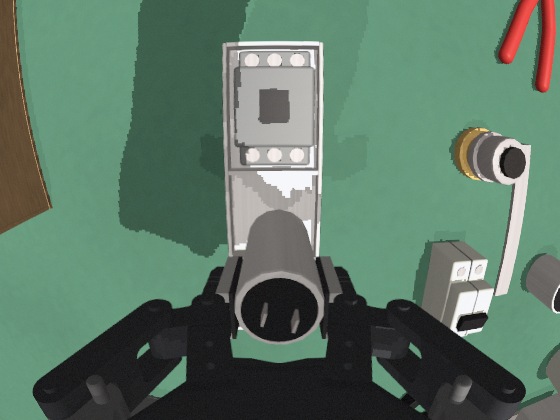

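Converted, 20 mm is 0.4, 12 mm is 0.24.

```bash
python3 nudge.py '[{"tx":-0.04,"ty":-0.04,"tz":0.4,"finger_gap":30},{"tz":0.4,"finger_gap":30},{"tz":0.24,"finger_gap":30},{"tz":0.1,"finger_gap":30},{"tz":0.06,"finger_gap":30},{"finger_gap":30},{"tz":0.02,"finger_gap":30},{"tz":0.02,"finger_gap":30},{"tz":0.01,"finger_gap":30},{"finger_gap":30}]'
```

```text
clock: 14.3
eef_pos: [521.0, -307.7, 48.9]
tool_rot: [-3.142, 0.0, 3.088]
force: [-0.2, -0.4, -1.4]
width: 34.5
gripper_force: 60.1
```

Converted, 1 mm is 0.02, 0.5 mm is 0.01.

```bash
python3 nudge.py '[{"tz":0.02,"finger_gap":30},{"tz":0.02,"finger_gap":30},{"tz":0.01,"finger_gap":30},{"tz":0.01,"finger_gap":30},{"finger_gap":30}]'; python3 nudge.py '[{"tz":0.01,"finger_gap":30},{"tz":0.01,"finger_gap":30},{"finger_gap":30}]'
```

```text
clock: 14.8
eef_pos: [520.9, -307.6, 45.6]
tool_rot: [3.141, -0.0, 3.088]
force: [1.1, -0.1, -1.4]
width: 35.0
gripper_force: 60.1
clock: 15.1
eef_pos: [521.1, -307.7, 45.3]
tool_rot: [-3.141, 0.0, 3.088]
force: [-1.0, 0.8, 3.6]
width: 35.0
gripper_force: 60.6
```

Converted, -50 mm is -1, -40 mm is -0.8.

```bash
python3 nudge.py '[{"finger_gap":85},{"finger_gap":85},{"finger_gap":85},{"finger_gap":85},{"finger_gap":85},{"finger_gap":85},{"tz":-0.2,"finger_gap":85},{"tz":-0.8,"finger_gap":85},{"tz":-1,"finger_gap":85},{"finger_gap":85},{"finger_gap":85}]'
python3 - <<'E'
from h import *
go([467.5,152,140],np.pi-.054)
E
```

```text
clock: 16.2
eef_pos: [521.9, -308.2, 147.0]
tool_rot: [-3.14, 0.003, 3.088]
force: [0.6, -0.5, -0.6]
width: 85.0
gripper_force: 0.0
d_tool [ 79.2 456.6   5.9] rotvec [-0.002  0.003  0.   ] pos [ 521.9 -308.2  147. ] rpy [-3.140e+00  3.000e-03  3.088e+00] q [ 0.55  0.66 -0.1   1.73  0.09  0.75  1.92] t 16.2 w 85.0
```

Converted, 38 mm is 0.76, 7 mm is 0.14.

```bash
python3 nudge.py '[{"tx":0.14,"ty":0.76,"finger_gap":85},{"tx":0.14,"ty":0.76,"finger_gap":85},{"tx":0.14,"ty":0.76,"finger_gap":85},{"tx":0.14,"ty":0.76,"finger_gap":85},{"tx":0.14,"ty":0.76,"finger_gap":85},{"tx":0.14,"ty":0.76,"finger_gap":85},{"tx":0.14,"ty":0.76,"finger_gap":85},{"tx":0.14,"ty":0.76,"finger_gap":85},{"tx":0.12,"ty":0.76,"finger_gap":85},{"tx":0.12,"ty":0.76,"finger_gap":85},{"tx":0.12,"ty":0.76,"finger_gap":85},{"tx":0.1,"ty":0.76,"finger_gap":85}]'
python3 nudge.py '[{"finger_gap":85},{"finger_gap":85}]'
python3 - <<'E'
from h import *
go([467.5,152,38],np.pi-.054)
s=ctrl.read_state(); cv2.imwrite("pics/w5.png",ctrl.get_image("wrist"))
E
```

```text
clock: 17.4
eef_pos: [465.2, 153.1, 143.8]
tool_rot: [-3.14, -0.002, 3.088]
force: [0.7, 0.9, -0.1]
width: 84.9
gripper_force: 0.0
clock: 17.6
eef_pos: [465.5, 152.5, 143.9]
tool_rot: [-3.141, -0.002, 3.09]
force: [-0.0, -0.3, -0.3]
width: 85.0
gripper_force: 0.0
d_tool [ -2.3  -0.2 105.9] rotvec [-0.001 -0.002  0.003] pos [465.5 152.5 143.9] rpy [-3.141e+00 -2.000e-03  3.090e+00] q [-0.35  0.54 -0.03  2.04  0.03  0.57  1.11] t 17.6 w 85.0
```

View pics/w5.png

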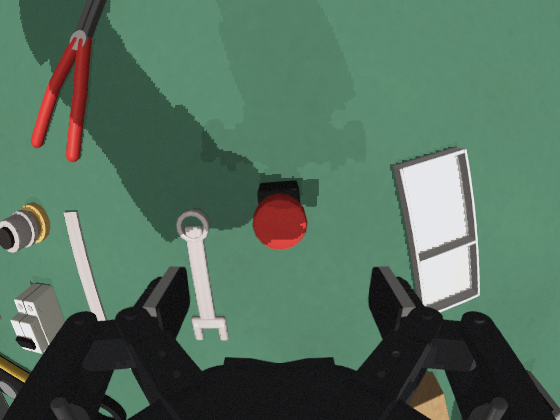

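```bash
python3 - <<'E'
from h import *
print(wpx(ctrl.read_state(),279.5,223,68).round(1))
E
python3 nudge.py '[{"tx":-0.04,"tz":0.6,"finger_gap":85},{"tz":0.6,"finger_gap":85},{"tz":0.6,"finger_gap":85},{"tz":0.36,"finger_gap":85},{"finger_gap":85},{"finger_gap":34},{"finger_gap":34},{"finger_gap":34},{"finger_gap":34},{"finger_gap":34},{"finger_gap":34},{"finger_gap":34}]'
python3 nudge.py '[{"finger_gap":34},{"tz":-0.1,"finger_gap":34},{"tz":-0.3,"finger_gap":34},{"tz":-0.6,"finger_gap":34},{"tz":-1,"finger_gap":34},{"tz":-0.8,"finger_gap":34},{"finger_gap":34},{"finger_gap":34}]'
python3 - <<'E'
from h import *
go([588.5,-310.5,176],np.pi-.054)
cv2.imwrite("pics/w6.png",ctrl.get_image("wrist"))
E
```

```text
[465.9 151.7]
clock: 18.85
eef_pos: [469.5, 151.9, 38.1]
tool_rot: [3.141, 0.002, 3.088]
force: [-0.3, -0.7, 4.9]
width: 38.6
gripper_force: 59.5
clock: 19.65
eef_pos: [468.9, 152.0, 178.0]
tool_rot: [3.141, 0.002, 3.088]
force: [-0.2, -0.2, -1.6]
width: 38.6
gripper_force: 60.6
d_tool [-144.3 -455.4    1.9] rotvec [0.001 0.002 0.   ] pos [468.9 152.  178. ] rpy [3.141e+00 2.000e-03 3.088e+00] q [-0.34  0.48 -0.04  2.01  0.03  0.65  1.12] t 19.65 w 38.6
```

View pics/w6.png

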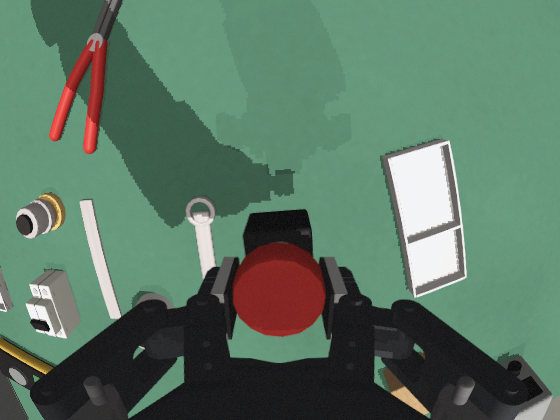

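Converted, -38 mm is -0.76, -37 mm is -0.74.

```bash
python3 nudge.py '[{"tx":-0.24,"ty":-0.76,"finger_gap":34},{"tx":-0.24,"ty":-0.76,"finger_gap":34},{"tx":-0.24,"ty":-0.76,"finger_gap":34},{"tx":-0.24,"ty":-0.76,"finger_gap":34},{"tx":-0.24,"ty":-0.76,"finger_gap":34},{"tx":-0.24,"ty":-0.76,"finger_gap":34},{"tx":-0.24,"ty":-0.76,"finger_gap":34},{"tx":-0.24,"ty":-0.76,"finger_gap":34},{"tx":-0.24,"ty":-0.76,"finger_gap":34},{"tx":-0.24,"ty":-0.76,"finger_gap":34},{"tx":-0.24,"ty":-0.76,"finger_gap":34},{"tx":-0.24,"ty":-0.74,"finger_gap":34}]'
python3 nudge.py '[{"tz":0.6,"finger_gap":34},{"tz":0.6,"finger_gap":34},{"tz":0.2,"finger_gap":34},{"finger_gap":34},{"finger_gap":34}]'
python3 - <<'E'
from h import *
go([590,-310.5,41],np.pi-.054)
cv2.imwrite("pics/w7.png",ctrl.get_image("wrist"))
E
```

```text
clock: 20.9
eef_pos: [586.7, -311.4, 174.1]
tool_rot: [3.14, -0.004, 3.088]
force: [0.7, 0.1, -2.0]
width: 38.5
gripper_force: 60.6
clock: 21.4
eef_pos: [588.3, -310.0, 106.9]
tool_rot: [3.142, 0.0, 3.088]
force: [1.1, 0.3, -0.9]
width: 38.7
gripper_force: 60.7
d_tool [-1.7 -0.5 65.9] rotvec [0.    0.    0.001] pos [ 588.3 -310.   106.9] rpy [3.142 0.    3.088] q [ 0.48  0.79 -0.06  1.58  0.06  0.78  1.91] t 21.4 w 38.7
```

View pics/w7.png

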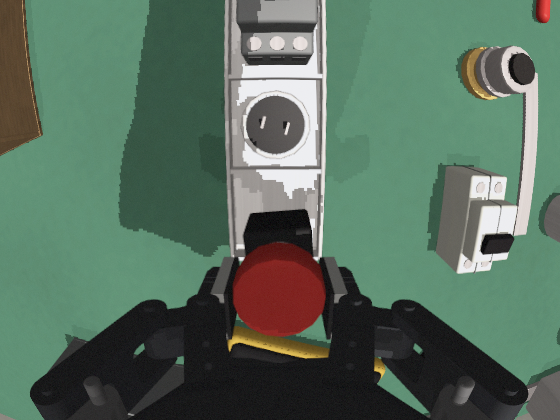

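Capacitor stands centred in the middle compartment, top at (275,124); the button is over the end one. Lower.

Converted, 25 mm is 0.5, 20 mm is 0.4.

```bash
python3 nudge.py '[{"tx":-0.02,"tz":0.5,"finger_gap":34},{"tz":0.4,"finger_gap":34},{"tz":0.2,"finger_gap":34},{"tz":0.1,"finger_gap":34},{"tz":0.02,"finger_gap":34},{"finger_gap":34},{"tz":0.02,"finger_gap":34},{"tz":0.02,"finger_gap":34},{"finger_gap":34}]'
```

```text
clock: 22.35
eef_pos: [589.0, -310.3, 44.0]
tool_rot: [-3.141, 0.0, 3.088]
force: [0.6, -0.1, -0.7]
width: 38.4
gripper_force: 60.7
```

```bash
python3 nudge.py '[{"tz":0.01,"finger_gap":34},{"tz":0.01,"finger_gap":34},{"tz":0.01,"finger_gap":34},{"finger_gap":34}]';python3 nudge.py '[{"tz":0.01,"finger_gap":34},{"tz":0.01,"finger_gap":34},{"finger_gap":34}]'
```

```text
clock: 22.75
eef_pos: [588.9, -310.3, 42.2]
tool_rot: [3.141, -0.0, 3.088]
force: [-0.5, -0.5, -1.0]
width: 38.2
gripper_force: 60.7
clock: 23.05
eef_pos: [588.9, -310.3, 41.3]
tool_rot: [-3.142, 0.0, 3.088]
force: [-0.9, 0.2, -1.1]
width: 38.4
gripper_force: 60.8
```

Converted, 0.5 mm is 0.01.

```bash
python3 nudge.py '[{"tz":0.01,"finger_gap":34},{"tz":0.01,"finger_gap":34},{"finger_gap":34}]';python3 nudge.py '[{"tz":0.006,"finger_gap":34},{"tz":0.004,"finger_gap":34},{"finger_gap":34}]'
```

```text
clock: 23.35
eef_pos: [589.1, -310.3, 41.2]
tool_rot: [-3.142, 0.0, 3.088]
force: [-1.0, 1.4, 5.8]
width: 38.4
gripper_force: 61.3
clock: 23.65
eef_pos: [589.1, -310.3, 41.2]
tool_rot: [-3.141, 0.0, 3.088]
force: [-3.5, 1.9, 8.1]
width: 38.7
gripper_force: 61.3
```

Converted, -50 mm is -1, -40 mm is -0.8.

```bash
python3 nudge.py '[{"tz":-0.01,"finger_gap":85},{"finger_gap":85},{"finger_gap":85},{"finger_gap":85},{"finger_gap":85},{"finger_gap":85},{"tz":-0.2,"finger_gap":85},{"tz":-0.8,"finger_gap":85},{"tz":-1,"finger_gap":85},{"tx":-0.04,"ty":0.8,"finger_gap":85},{"tx":-0.04,"ty":0.8,"finger_gap":85},{"tx":-0.04,"ty":0.8,"finger_gap":85}]'
python3 nudge.py '[{"tx":-0.04,"ty":0.8,"finger_gap":85},{"finger_gap":85},{"finger_gap":85}]'
python3 - <<'E'
from h import *
go([597,-150.5,27],np.pi-.05)
cv2.imwrite("pics/w8.png",ctrl.get_image("wrist"))
E
```

```text
clock: 24.85
eef_pos: [601.8, -189.8, 141.8]
tool_rot: [-3.141, 0.002, 3.087]
force: [0.5, 0.9, 0.8]
width: 84.9
gripper_force: 0.0
clock: 25.15
eef_pos: [606.0, -149.6, 141.1]
tool_rot: [3.142, 0.001, 3.091]
force: [0.3, -0.6, -0.1]
width: 85.1
gripper_force: 0.0
d_tool [  9.1  -1.4 114.1] rotvec [ 0.     0.001 -0.001] pos [ 606.  -149.6  141.1] rpy [3.142e+00 1.000e-03 3.091e+00] q [ 0.22  0.69 -0.04  1.68  0.04  0.77  1.68] t 25.15 w 85.1
```

View pics/w8.png

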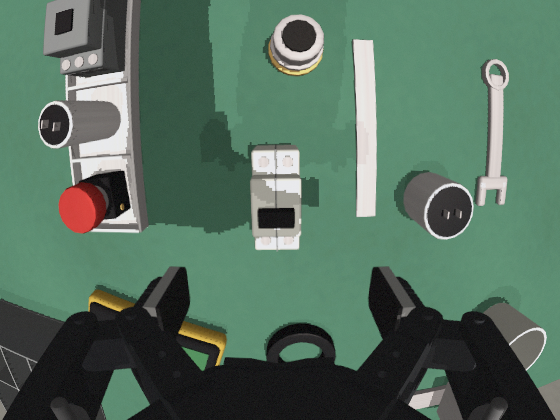

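Run:
```python
from h import *
s=ctrl.read_state()
a=np.array([wpx(s,u,v,44) for u,v in [(252,147),(299,146),(298,248.5),(256,248.5)]]); print(a.round(1),a.mean(0))
print(wpx(s,277,218,70),wpx(s,298,33,58), wpx(s,440,210,50))
```

```text
[[ 552.9 -168.5]
 [ 554.1 -133.7]
 [ 635.7 -137.6]
 [ 633.9 -171.4]] [ 594.14700277 -152.80997809]
[ 600.53393158 -152.42372739] [ 472.66746049 -131.11554013] [607.70540801 -19.1333348 ]
```

Converted, 30 mm is 0.6, 24 mm is 0.48.

```bash
python3 nudge.py '[{"tx":0.2,"ty":-0.04,"tz":0.6,"finger_gap":85},{"tz":0.6,"finger_gap":85},{"tz":0.6,"finger_gap":85},{"tz":0.48,"finger_gap":85},{"finger_gap":85},{"finger_gap":30},{"finger_gap":30},{"finger_gap":30},{"finger_gap":30},{"finger_gap":30},{"finger_gap":30},{"finger_gap":30}]'
python3 nudge.py '[{"finger_gap":30},{"tz":-0.1,"finger_gap":30},{"tz":-0.3,"finger_gap":30},{"tz":-0.6,"finger_gap":30},{"tz":-1,"finger_gap":30},{"tz":-1,"finger_gap":30},{"finger_gap":30},{"finger_gap":30}]'
python3 - <<'E'
from h import *
go([476.6,305.3,177],np.pi+.276)
E
```

```text
clock: 26.4
eef_pos: [596.6, -152.8, 28.0]
tool_rot: [-3.141, 0.003, 3.088]
force: [-1.5, 0.1, 6.1]
width: 35.8
gripper_force: 61.1
clock: 27.2
eef_pos: [596.0, -152.5, 178.4]
tool_rot: [-3.141, 0.003, 3.088]
force: [-0.8, 0.6, -3.6]
width: 35.2
gripper_force: 60.3
d_tool [143.8 450.7   0.7] rotvec [-0.001  0.003 -0.33 ] pos [ 596.  -152.5  178.4] rpy [-3.141e+00  3.000e-03  3.088e+00] q [ 0.23  0.63 -0.05  1.68  0.04  0.83  1.69] t 27.2 w 35.2
```

Converted, 37.5 mm is 0.75, 12 mm is 0.24.

```bash
python3 nudge.py '[{"tx":0.24,"ty":0.75,"finger_gap":30},{"tx":0.24,"ty":0.75,"finger_gap":30},{"tx":0.24,"ty":0.75,"finger_gap":30},{"tx":0.24,"ty":0.75,"finger_gap":30},{"tx":0.24,"ty":0.75,"finger_gap":30},{"tx":0.24,"ty":0.75,"finger_gap":30},{"tx":0.24,"ty":0.75,"finger_gap":30},{"tx":0.24,"ty":0.75,"finger_gap":30},{"tx":0.24,"ty":0.75,"finger_gap":30},{"tx":0.24,"ty":0.75,"finger_gap":30},{"tx":0.24,"ty":0.75,"finger_gap":30},{"tx":0.24,"ty":0.75,"finger_gap":30}]'
python3 nudge.py '[{"rz":-0.0275,"finger_gap":30},{"rz":-0.0275,"finger_gap":30},{"rz":-0.0275,"finger_gap":30},{"tz":0.6,"finger_gap":30},{"tz":0.6,"finger_gap":30},{"tz":0.2,"finger_gap":30},{"finger_gap":30},{"finger_gap":30}]'
python3 - <<'E'
from h import *
go([476.6,305.3,31],np.pi+.276)
cv2.imwrite("pics/w9.png",ctrl.get_image("wrist"))
E
```

```text
clock: 28.4
eef_pos: [473.8, 305.2, 174.6]
tool_rot: [-3.139, -0.003, 3.088]
force: [1.4, -0.1, -1.1]
width: 35.3
gripper_force: 60.4
clock: 29.2
eef_pos: [475.9, 304.8, 106.5]
tool_rot: [-3.142, -0.0, -2.865]
force: [0.2, 0.3, -1.4]
width: 35.4
gripper_force: 60.6
d_tool [-0.8  0.3 75.5] rotvec [-0. -0.  0.] pos [475.9 304.8 106.5] rpy [-3.142 -0.    -2.865] q [-0.56  0.68 -0.1   1.87  0.11  0.6   1.13] t 29.2 w 35.4
```

View pics/w9.png

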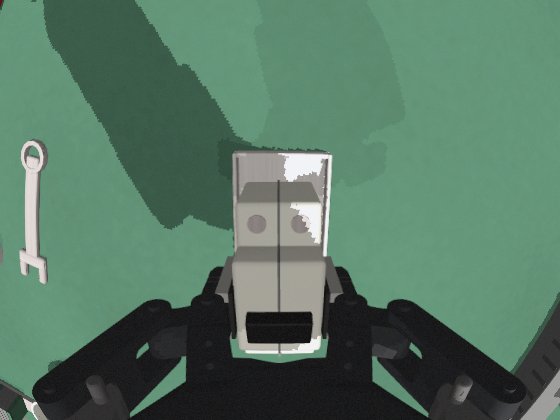

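Run:
```python
from h import *
s=ctrl.read_state()
a,b=wpx(s,233,153,18),wpx(s,332,153,18); print(a,b); m=(a+b)/2; d=b-a; n=np.array([d[1],-d[0]])/np.hypot(*d)
print("yaw",np.arctan2(-d[0],d[1]),"large centre",m+n*(83.5-34.5))
# held breaker near end, upper edge z~: underside at tcp-28 -> +44
z=s["eef_pos"][2]-28+44
e=(wpx(s,247,182,z)+wpx(s,314,182,z))/2; print("near end",e,"-> centre",e+40*np.array([np.cos(.276),np.sin(.276)]))
```

```text
[438.85413869 260.59559933] [419.29240406 329.3141174 ]
yaw 0.2773289956228352 large centre [476.20098904 308.37045481]
near end [429.43320146 292.89023884] -> centre [467.91932824 303.79060789]
```

Run:
```python
from h import *
s=ctrl.read_state()
for z,p in ((s["eef_pos"][2]-28+44,[(239,203.5),(321,203.5)]),(s["eef_pos"][2]-28,[(247,182),(314,182)])):
    e=[wpx(s,*q,z) for q in p]; w=np.hypot(*(e[0]-e[1])); e=sum(e)/2; print("w",w,"centre",e+40*np.array([np.cos(.276),np.sin(.276)]))
```

```text
w 33.55096631729624 centre [476.58798372 306.04780385]
w 36.171258044562215 centre [476.61821404 306.52658083]
```

Converted, 30 mm is 0.6, 20 mm is 0.4.

```bash
python3 nudge.py '[{"ty":0.02,"tz":0.6,"finger_gap":30},{"tz":0.4,"finger_gap":30},{"tz":0.28,"finger_gap":30},{"tz":0.1,"finger_gap":30},{"tz":0.04,"finger_gap":30},{"finger_gap":30},{"tz":0.02,"finger_gap":30},{"tz":0.01,"finger_gap":30},{"tz":0.01,"finger_gap":30},{"finger_gap":30}]'
```

```text
clock: 30.25
eef_pos: [475.6, 305.7, 33.5]
tool_rot: [3.141, 0.0, -2.865]
force: [-0.5, -0.1, -1.1]
width: 35.4
gripper_force: 60.7
```

Converted, 0.5 mm is 0.01.

```bash
python3 nudge.py '[{"tz":0.01,"finger_gap":30},{"tz":0.01,"finger_gap":30},{"finger_gap":30}]';python3 nudge.py '[{"tz":0.01,"finger_gap":30},{"tz":0.01,"finger_gap":30},{"finger_gap":30}]'
```

```text
clock: 30.55
eef_pos: [475.5, 305.7, 32.2]
tool_rot: [3.142, -0.0, -2.865]
force: [-0.1, 0.4, -1.6]
width: 35.3
gripper_force: 60.7
clock: 30.85
eef_pos: [475.5, 305.6, 31.2]
tool_rot: [-3.142, -0.0, -2.865]
force: [0.1, 0.0, -2.5]
width: 35.3
gripper_force: 60.7
```

Converted, 0.5 mm is 0.01.

```bash
python3 nudge.py '[{"tz":0.01,"finger_gap":30},{"tz":0.01,"finger_gap":30},{"finger_gap":30}]';python3 nudge.py '[{"tz":0.006,"finger_gap":30},{"tz":0.006,"finger_gap":30},{"finger_gap":30}]'
```

```text
clock: 31.15
eef_pos: [475.5, 305.7, 31.0]
tool_rot: [3.142, 0.0, -2.865]
force: [-2.4, -1.5, 5.3]
width: 35.3
gripper_force: 61.6
clock: 31.45
eef_pos: [475.5, 305.6, 30.9]
tool_rot: [-3.142, 0.0, -2.865]
force: [-2.9, -2.0, 10.1]
width: 35.1
gripper_force: 62.1
```

Units first: shifts go in shares of 50 mm and turns go in shares of 4 rad. So -50 mm is -1, -40 mm is -0.8.

```bash
python3 nudge.py '[{"tz":-0.01,"finger_gap":85},{"finger_gap":85},{"finger_gap":85},{"finger_gap":85},{"finger_gap":85},{"finger_gap":85},{"tz":-0.2,"finger_gap":85},{"tz":-0.8,"finger_gap":85},{"tz":-1,"finger_gap":85},{"finger_gap":85},{"finger_gap":85}]'
python3 - <<'E'
from h import *
go([474.5,-128.7,130],np.pi+.276)
E
```

```text
clock: 32.55
eef_pos: [476.4, 306.2, 132.3]
tool_rot: [3.14, 0.003, -2.866]
force: [-0.1, 0.4, -1.0]
width: 84.9
gripper_force: 0.0
d_tool [ 120.4 -417.9    1.4] rotvec [0.001 0.003 0.   ] pos [476.4 306.2 132.3] rpy [ 3.140e+00  3.000e-03 -2.866e+00] q [-0.55  0.64 -0.1   1.85  0.1   0.65  1.13] t 32.55 w 84.9
```

Converted, -38 mm is -0.76, 11 mm is 0.22.

```bash
python3 nudge.py '[{"tx":0.22,"ty":-0.76,"finger_gap":85},{"tx":0.22,"ty":-0.76,"finger_gap":85},{"tx":0.22,"ty":-0.76,"finger_gap":85},{"tx":0.22,"ty":-0.76,"finger_gap":85},{"tx":0.22,"ty":-0.76,"finger_gap":85},{"tx":0.22,"ty":-0.76,"finger_gap":85},{"tx":0.22,"ty":-0.76,"finger_gap":85},{"tx":0.22,"ty":-0.76,"finger_gap":85},{"tx":0.22,"ty":-0.76,"finger_gap":85},{"tx":0.22,"ty":-0.76,"finger_gap":85},{"tx":0.2,"ty":-0.76,"finger_gap":85},{"finger_gap":85}]'
python3 nudge.py '[{"finger_gap":85}]'
python3 - <<'E'
from h import *
go([474.5,-128.7,27],np.pi+.276)
cv2.imwrite("pics/w10.png",ctrl.get_image("wrist"))
E
```

```text
clock: 33.75
eef_pos: [472.4, -135.9, 129.2]
tool_rot: [-3.139, -0.003, -2.875]
force: [0.3, 0.9, -0.7]
width: 85.2
gripper_force: 0.0
clock: 33.85
eef_pos: [473.0, -130.0, 129.3]
tool_rot: [3.14, -0.002, -2.868]
force: [0.6, 1.1, 0.2]
width: 84.9
gripper_force: 0.0
d_tool [ -2.    0.7 102.3] rotvec [ 0.001 -0.002 -0.003] pos [ 473.  -130.   129.3] rpy [ 3.140e+00 -2.000e-03 -2.868e+00] q [ 0.34  0.57 -0.18  2.05  0.19  0.54  1.87] t 33.85 w 84.9
```

View pics/w10.png

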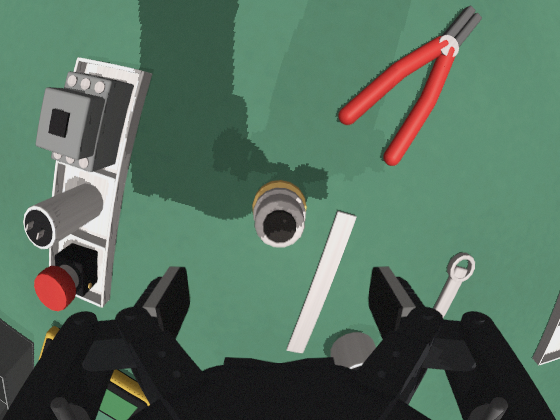

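```bash
python3 - <<'E'
from h import *
print(wpx(ctrl.read_state(),280,228,58).round(1))
E
python3 nudge.py '[{"tx":-0.03,"ty":0.014,"tz":0.6,"finger_gap":85},{"tz":0.6,"finger_gap":85},{"tz":0.5,"finger_gap":85},{"tz":0.32,"finger_gap":85},{"finger_gap":85},{"finger_gap":30},{"finger_gap":30},{"finger_gap":30},{"finger_gap":30},{"finger_gap":30},{"finger_gap":30},{"finger_gap":30}]'
python3 nudge.py '[{"finger_gap":30},{"tz":-0.1,"finger_gap":30},{"tz":-0.3,"finger_gap":30},{"tz":-0.8,"finger_gap":30},{"tz":-1,"finger_gap":30},{"tz":-0.8,"finger_gap":30},{"finger_gap":30},{"finger_gap":30}]'
python3 - <<'E'
from h import *
go([555.5,328.5,177],np.pi+.276)
E
```

```text
[ 475.3 -126.6]
clock: 35.1
eef_pos: [476.0, -128.1, 30.4]
tool_rot: [-3.141, 0.002, -2.865]
force: [-1.4, 0.4, 7.7]
width: 34.8
gripper_force: 59.3
clock: 35.9
eef_pos: [475.7, -128.5, 180.5]
tool_rot: [-3.14, 0.002, -2.866]
force: [-0.2, 0.3, -1.3]
width: 35.3
gripper_force: 60.0
d_tool [-201.2  418.     3.3] rotvec [-0.002  0.002 -0.   ] pos [ 475.7 -128.5  180.5] rpy [-3.140e+00  2.000e-03 -2.866e+00] q [ 0.36  0.48 -0.22  2.    0.16  0.67  1.89] t 35.9 w 35.3
```

Converted, 35 mm is 0.7, 34 mm is 0.68.

```bash
python3 nudge.py '[{"tx":-0.34,"ty":0.7,"finger_gap":30},{"tx":-0.34,"ty":0.7,"finger_gap":30},{"tx":-0.34,"ty":0.7,"finger_gap":30},{"tx":-0.34,"ty":0.7,"finger_gap":30},{"tx":-0.34,"ty":0.7,"finger_gap":30},{"tx":-0.34,"ty":0.7,"finger_gap":30},{"tx":-0.34,"ty":0.7,"finger_gap":30},{"tx":-0.34,"ty":0.7,"finger_gap":30},{"tx":-0.34,"ty":0.7,"finger_gap":30},{"tx":-0.34,"ty":0.7,"finger_gap":30},{"tx":-0.32,"ty":0.68,"finger_gap":30},{"tx":-0.3,"ty":0.68,"finger_gap":30}]'
python3 nudge.py '[{"tz":0.6,"finger_gap":30},{"tz":0.6,"finger_gap":30},{"tz":0.4,"finger_gap":30},{"finger_gap":30},{"finger_gap":30}]'
python3 - <<'E'
from h import *
go([555.5,328.5,33],np.pi+.276)
cv2.imwrite("pics/w11.png",ctrl.get_image("wrist"))
E
```

```text
clock: 37.1
eef_pos: [553.7, 329.5, 176.9]
tool_rot: [-3.14, -0.004, -2.865]
force: [0.5, 0.3, -0.6]
width: 35.4
gripper_force: 60.1
clock: 37.6
eef_pos: [554.0, 328.3, 98.1]
tool_rot: [-3.141, -0.003, -2.865]
force: [0.2, -0.5, -0.7]
width: 35.2
gripper_force: 60.0
d_tool [-1.6 -0.2 65.1] rotvec [-0.001 -0.003  0.   ] pos [554.  328.3  98.1] rpy [-3.141e+00 -3.000e-03 -2.865e+00] q [-0.48  0.78 -0.17  1.64  0.17  0.74  1.12] t 37.6 w 35.2
```

View pics/w11.png

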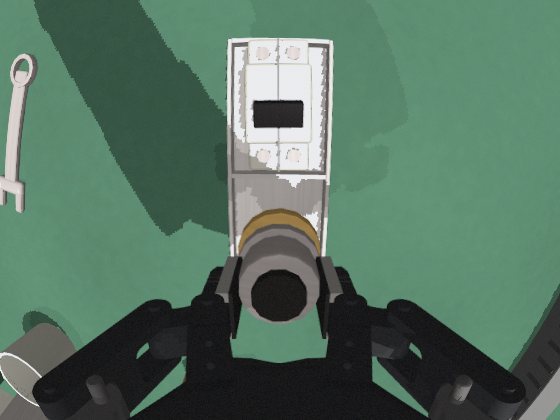

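Breaker sits centred in its compartment (228–332, 40–175); the gland hangs over the small one. Lower.

Converted, 30 mm is 0.6, 15 mm is 0.3.

```bash
python3 nudge.py '[{"tz":0.6,"finger_gap":30},{"tz":0.3,"finger_gap":30},{"tz":0.2,"finger_gap":30},{"tz":0.1,"finger_gap":30},{"tz":0.02,"finger_gap":30},{"finger_gap":30},{"tz":0.01,"finger_gap":30},{"tz":0.01,"finger_gap":30},{"tz":0.01,"finger_gap":30},{"finger_gap":30}]'; python3 nudge.py '[{"tz":0.01,"finger_gap":30},{"tz":0.01,"finger_gap":30},{"finger_gap":30}]'
```

```text
clock: 38.65
eef_pos: [554.8, 328.8, 36.8]
tool_rot: [3.142, 0.0, -2.865]
force: [-0.5, -0.1, -1.1]
width: 35.4
gripper_force: 60.0
clock: 38.95
eef_pos: [554.7, 328.8, 35.6]
tool_rot: [-3.142, -0.0, -2.865]
force: [0.5, -0.3, -0.3]
width: 35.2
gripper_force: 60.0
```

Converted, 0.5 mm is 0.01.

```bash
python3 nudge.py '[{"tz":0.01,"finger_gap":30},{"tz":0.01,"finger_gap":30},{"finger_gap":30}]'; python3 nudge.py '[{"tz":0.01,"finger_gap":30},{"tz":0.006,"finger_gap":30},{"finger_gap":30}]'
```

```text
clock: 39.25
eef_pos: [554.7, 328.8, 34.6]
tool_rot: [-3.142, -0.0, -2.865]
force: [-0.5, -0.3, -0.4]
width: 35.4
gripper_force: 60.0
clock: 39.55
eef_pos: [554.7, 328.8, 33.8]
tool_rot: [-3.142, -0.0, -2.865]
force: [0.4, -0.0, -0.3]
width: 35.3
gripper_force: 60.0
```

Converted, 0.5 mm is 0.01.

```bash
python3 nudge.py '[{"tz":0.01,"finger_gap":30},{"tz":0.01,"finger_gap":30},{"finger_gap":30}]'; python3 nudge.py '[{"tz":0.006,"finger_gap":30},{"finger_gap":30}]'
```

```text
clock: 39.85
eef_pos: [554.8, 328.9, 33.5]
tool_rot: [3.142, 0.0, -2.865]
force: [-1.5, -0.9, 5.4]
width: 35.2
gripper_force: 60.5
clock: 40.05
eef_pos: [554.8, 328.8, 33.5]
tool_rot: [-3.142, 0.0, -2.865]
force: [-1.8, -1.5, 6.7]
width: 35.0
gripper_force: 60.7
```

Seated. Release, retreat towards the far left, then one check from above.

Converted, -50 mm is -1, -40 mm is -0.8.

```bash
python3 nudge.py '[{"tz":-0.01,"finger_gap":85},{"finger_gap":85},{"finger_gap":85},{"finger_gap":85},{"finger_gap":85},{"finger_gap":85},{"tz":-0.2,"finger_gap":85},{"tz":-0.8,"finger_gap":85},{"tz":-1,"finger_gap":85},{"tz":-1,"finger_gap":85},{"tx":0.2,"ty":0.8,"tz":-0.2,"finger_gap":85},{"tx":0.2,"ty":0.8,"finger_gap":85}]'
python3 nudge.py '[{"tx":0.4,"ty":0.8,"finger_gap":85},{"tx":0.4,"ty":0.8,"finger_gap":85},{"tx":0.4,"ty":0.8,"finger_gap":85},{"tx":0.4,"ty":0.8,"finger_gap":85},{"tx":0.4,"ty":0.8,"finger_gap":85},{"finger_gap":85},{"finger_gap":85}]'
python3 - <<'E'
from h import *
im=ctrl.get_image("top"); cv2.imwrite("pics/top1.png",cv2.resize(im[150:280,110:440],None,fx=2.4,fy=2.4,interpolation=cv2.INTER_CUBIC))
a=cv2.imread("pics/raw_top0.png")[158:192,270:300]; print("shortcap diff",np.abs(a.astype(int)-im[158:192,270:300]).mean())
E
```

```text
clock: 41.25
eef_pos: [516.1, 401.0, 197.7]
tool_rot: [3.139, 0.007, -2.87]
force: [0.6, 1.6, -1.1]
width: 84.9
gripper_force: 0.0
clock: 41.95
eef_pos: [361.3, 566.6, 193.7]
tool_rot: [3.141, 0.0, -2.862]
force: [0.5, -1.0, 0.4]
width: 84.8
gripper_force: 0.0
shortcap diff 4.009803921568627
```

View pics/top1.png

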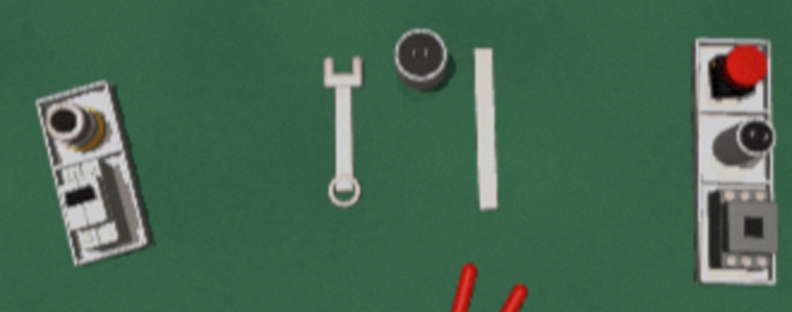

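Run:
```python
from h import *
for n,u,v,z,c,y in [("stop",746,66,71,(506.3,-306.6),-.054),("tall",756,137,83,(506.3,-306.6),-.054),("cont",754,227,71,(506.3,-306.6),-.054),("gland",66,123,61,(509.8,314.7),.276),("toggle",80,196,73,(509.8,314.7),.276)]:
    d=px2w("top",u/2.4+110,v/2.4+150,z)-c; print(n,round(d[0]*np.cos(y)+d[1]*np.sin(y),1),round(-d[0]*np.sin(y)+d[1]*np.cos(y),1))
print(ctrl.finish_job())
```

```text
stop 79.1 2.8
tall 11.3 -1.0
cont -68.7 -1.5
gland 41.4 -1.5
toggle -31.2 -1.3
the job is handed in; nothing more can be done
None
```

I made up both kits in the required order and handed the job in at about 42 s. A final top view put all five parts within about 6 mm of their compartment centres, and the short fat capacitor was not moved. The hand-in call gave no verdict.

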